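# Bridge a flat bar over the drilling block and set the drill guide on it

## Task

Set up the long flat steel bar for drilling on the blue base plate: stand the square tube piece on the middle of the black rubber seat to the left of the wooden block and the open channel piece, open side up, on the middle of the seat to its right (left and right as seen from the robot), both with their length running parallel to the plate's short edges. Then lay the long bar level across the two, centred over the wooden block and in line with the plate's long edges, and last stand the drill guide upright on the bar, wide flange down, over the middle of the block. Leave the short bar offcut where it lies, and let go of everything.

Things in the scene. Friction and masses are not known exactly. Their poses are not given: they have to be found in the camera images.
- base: Blue painted flat steel plate, fixed to the bench, 100 mm (x) by 250 mm (y), 8 mm thick. Origin: centre of its underside, on the bench; x is its short side (roughly away from the robot), y its long side (roughly to the robot's left), z up.
- block: Light wooden drilling block with a dark drill hole in the middle of its top, fixed on the middle of the blue plate: 60 mm (x) by 40 mm (y), 25 mm high, so its top is 33 mm above the bench and 18 mm below the underside of a bar that lies on both supports. Origin: centre of its underside, 8 mm above the bench; axes parallel to the plate's.
- seat_left: Black rubber pad 64 x 64 x 3 mm, fixed on the blue plate to the robot's left (+y of the plate) of the wooden block, its centre 73 to 85 mm from the block's. Origin: centre of its underside, 8 mm above the bench; its top is 11 mm above the bench. Axes parallel to the plate's.
- seat_right: The same rubber pad on the robot's right (-y of the plate) of the wooden block, centre 73 to 85 mm from the block's, top 11 mm above the bench. Origin: centre of its underside. Axes parallel to the plate's.
- tube: Loose piece of bare steel square tube lying on its side, 55 mm long (x), 40 mm wide (y), 40 mm high, walls 5 mm, open at its two x ends, closed flat top; about 0.28 kg. Origin: centre of its underside; z up. Can be gripped from above across y (40 mm).
- channel: Loose piece of bare steel U channel lying on its web, open upwards: 55 mm long (x), 40 mm wide (y), 40 mm high, walls 5 mm, so from above it shows a 30 mm wide groove along x; about 0.22 kg. Origin: centre of its underside; z up. Can be gripped from above over the outside across y (40 mm).
- bar: The long flat bar, bare steel, loose, lying flat: 35 mm wide (x), 240 mm long (y), 10 mm thick, about 0.65 kg. Origin: centre of its underside; z up.
- guide: Drill guide bush, bare steel, standing upright, loose: round flange 36 mm in diameter and 12 mm high at the bottom, above it a round neck 26 mm in diameter up to 40 mm height, 14 mm hole down the middle; about 0.13 kg. Origin: centre of its underside; z up.
- offcut: Short offcut of the same flat bar, loose, to be left alone: 35 mm wide (x), 85 mm long (y), 10 mm thick. Origin: centre of its underside.
Not all that is in view belongs to the job. Leave any yellow look-alike of the tube alone. What is shaped like the channel but turquoise is not meant.

How it is judged:
On the way, in this order (a step that is already met when the one before it is completed fails the run):
1. the square tube stands on the left seat and the channel on the right seat (horizontal distance between tube and seat_left below 0.012 m and angle between the x axis of each of tube, channel and the x axis of base, either way round below 0.22 rad and angle between each of tube, channel's own z axis and vertical below 0.08 rad and z of each of tube, channel in the frame of base below 0.015 m and linear speed of each of tube, channel below 0.02 m/s and horizontal distance between channel and seat_right below 0.012 m), for 0.2 s.
2. the long bar lies level across both, centred over the wooden block (all of step 1 and horizontal distance between bar and block below 0.012 m and angle between the y axis of bar and the y axis of base, either way round below 0.14 rad and angle between bar's own z axis and vertical below 0.05 rad and contact force between bar and tube above 0.3 N and contact force between bar and channel above 0.3 N and linear speed of bar below 0.02 m/s), for 0.2 s.
3. the drill guide stands upright on the bar over the middle of the block (all of step 2 and horizontal distance between guide and block below 0.012 m and angle between guide's own z axis and vertical below 0.08 rad and z of guide in the frame of bar between 0.006 and 0.015 m and contact force between guide and bar above 0.2 N and linear speed of guide below 0.02 m/s), for 0.2 s.
At the end, for the whole second after the job is handed in: Tube on left seat, channel on right: within 12 mm of seat centre, 0.22 rad of the plate's short side, upright. Bar resting on both: level to 0.05 rad, within 12 mm of the block's middle, 0.14 rad of the plate's long side. Guide upright on the bar within 12 mm of the block's middle. All at rest (all of step 3); the robot touches nothing.
It fails at once if the short offcut is shifted by more than 15 mm (distance of offcut from where it was at the start of the episode above 0.015 m).
It also fails if it takes over 106 s, if anything falls off the work surface, if the arm or the gripper's body presses on something with over 40 N, if the wrist force passes 120 N, or if a joint passes its speed limit or range.

## Robot

A 6-joint arm with a two-finger parallel gripper is mounted at the origin on the work surface. World frame = base frame: x ahead of the robot, y to its left, z up, the work surface at z = 0. Lengths are in m, angles in rad, forces in N, time in s.
With the tool pointing down it reaches from about 0.375 to 0.925 m from the base axis. Payload 5.7 kg.
Tool frame: the origin (TCP) lies midway between the tips of the shut fingers; the grasp point (between the pads) lies 19 mm behind it; z points along the fingers, y is the line along which they close (so a half turn about z gives the same grasp; the last joint's range is limited). The gripper opens to 88 mm and grips with 3 to 60 N. Pads are 20 mm wide; open, the fingers measure 115 mm over their backs; the gripper's body (75 mm by 178 mm) begins 61 mm behind the grasp point.
Start: joints at [-1.44, 0.359, 1.51, -0, 1.272, -0.115], TCP at [0.146, -0.582, 0.223] pointing down, gripper open.
Joint ranges: [-2.97, 2.97], [-1.01, 2.36], [0.21, 2.38], [-0.96, 4.11], [0.2, 2.71], [-2.98, 2.98]. Speed limits (rad/s): [2.39, 2.39, 3.14, 3.14, 3.14, 3.14].

## Interface

Orientations are given as a unit quaternion [x, y, z, w].
In Python, from workcell import arm, eyes, order gives the robot as it stands.
- The arm moves only by the shell command python3 -m creep 'ROWS' [FORCE]. ROWS is a JSON object of lists of equal length, an entry for each row: "travel": the shift along the tool's x, y, z normalised to -1 to 1, where 1 is 100 mm, a list of three; "spin": the turn about the tool's z normalised to -1 to 1, where 1 is 60 degrees; "jaw": the opening in per cent of the stroke, from 0 (shut) to 100 (fully open). In form: {"travel": [[tx, ty, tz], ...], "spin": [spin, ...], "jaw": [jaw, ...]}. A call has 1 to 5 rows; each row shifts and turns the commanded pose from where the row before left it, along the tool's axes as they then stand; what a row does not reach is not made up. A row lasts 1/8 s, in which the tool goes at most 62.5 mm and 10.7 degrees, less where a joint would pass 70% of its speed; a pose out of reach is approached as far as the arm can. A call with a number of a shift or a turn outside -1 to 1 is refused whole. A call with a gripper value outside its range is refused whole. The fingers move at their own pace and stop on an object; FORCE is the grip in N (left out, the last holds). Time passes only in rows, so rows that do not move let the fingers close. It gives the time, the measured TCP pose, the force, the opening and the grip force at its end, in the units of the state.
- arm.get_state(): the state, without advancing time (a new reading comes with each control period).
- eyes.snapshot(name): name is "side" or "top"; returns a dict with "color" (480x640x3 uint8, red, green, blue), "fx", "fy", "cx", "cy" (pixels), "k1" (the pictures are not rectified: a ray, as slopes to the right and down, at radius r is drawn at 1 + k1 r^2 times it, then the intrinsics apply), "extrinsics" (4x4, takes a point from world to camera coordinates). Camera axes: x right, y up, looking along -z (the intrinsics and any distortion apply to the point x, -y, -z); pixel columns grow to the right and rows downward; lengths in m; the calibration is good to about 2 mm. A picture is of the moment at which its call begins. There is no depth.
- order.finish_job(): hands the job in; it is judged then, once.
The state is a dict: "t": time; "joints": joint angles; "dq": joint speeds; "joint_torque": joint torques, N m; "position": TCP position; "tcp_rot": TCP orientation; "force": force on the tool from outside, world axes, zero at the start; "torque": the same for the moment, N m; "gripper_width": opening from 0.0 (shut) to 1.0 (fully open); "gripper_force": force on a finger pad.
Only numpy, scipy, OpenCV 4.12 (cv2) and the standard library are available. Lean on these libraries where they do the work, as an engineer would, in place of code of your own. Each camera call takes 0.05 s, during which the arm holds its last target. There are 200 camera calls.

## Working session

There is one attempt and no reset: what is moved stays moved. The work goes in short steps, Python scripts to look and compute and a shell command to move; the robot and the scene stay as the last step left them, time stands still between calls to the robot, and variables do not carry over. Pictures are saved under pics/ and viewed, at most 14 in all, crops included, and the job is handed in when it is done.

```bash
ls; mkdir -p pics
python3 - <<'E'
from workcell import arm,eyes,order
import cv2
s=arm.get_state();print(s)
for n in("side","top"):
    d=eyes.snapshot(n);cv2.imwrite(f"pics/{n}0.png",d["color"][:,:,::-1]);print({k:v for k,v in d.items() if k!="color"})
E
```

```text
pics
{'t': 0.0, 'joints': array([-1.44009966e+00,  3.59545650e-01,  1.51141908e+00, -4.49672193e-05,
        1.27249971e+00, -1.15101407e-01]), 'dq': array([-1.00559448e-03, -1.32236544e-03, -1.10244250e-03, -7.83995142e-04,
        4.95784924e-04, -6.03925535e-05]), 'joint_torque': array([ 1.97020257e-03, -5.15373588e+01, -2.70724618e+01,  6.77597942e-02,
        3.48312466e-02, -1.46957600e-04]), 'position': array([ 0.14588349, -0.58128333,  0.22179048]), 'tcp_rot': array([ 9.92456167e-01,  1.22596411e-01, -2.87815550e-05, -9.35701053e-04]), 'force': array([-0.17127424, -0.36228432,  0.49932809]), 'torque': array([-0.01825672,  0.00203004, -0.00690042]), 'gripper_force': 0.0, 'gripper_width': 1.0010395390346098}
{'fx': 493.80905769175126, 'fy': 493.80905769175126, 'cx': 319.9952860913646, 'cy': 232.2121326805627, 'k1': -0.009401664590654021, 'extrinsics': array([[-0.72967443, -0.6837937 , -0.00117911,  0.42157676],
       [ 0.34462798, -0.36923985,  0.86307212, -0.18699344],
       [-0.59059866,  0.62935531,  0.50507932, -0.80648627],
       [ 0.        ,  0.        ,  0.        ,  1.        ]])}
{'fx': 477.20030574123984, 'fy': 477.20030574123984, 'cx': 319.8867218076019, 'cy': 244.17598740651127, 'k1': -0.0053138310022889865, 'extrinsics': array([[ 0.02234363, -0.99972173, -0.0075649 ,  0.05036356],
       [ 0.98854535,  0.02096287,  0.14946117, -0.5219212 ],
       [-0.149261  , -0.01081776,  0.98873866, -0.85899859],
       [ 0.        ,  0.        ,  0.        ,  1.        ]])}
```

View pics/top0.png

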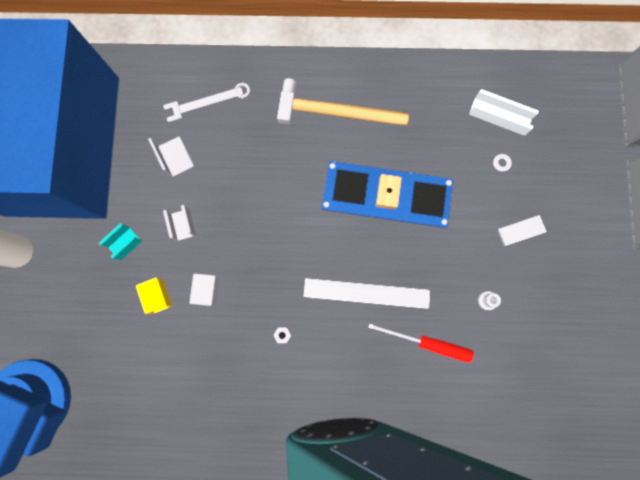

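View pics/side0.png

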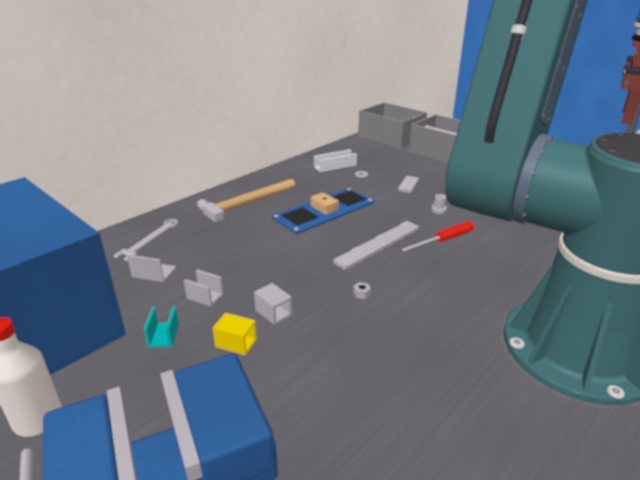

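Top view: plate at (387,194) with block (389,190), left seat (350,187), right seat (431,198). Long bar at (367,293), guide (489,300), offcut (522,230). Tube candidates are grey (202,290) and yellow (154,295). Channel candidates are grey (179,222), turquoise (121,241), an angle-like piece (172,156) and a long piece (504,112). Grey (202,290) and grey U (179,222) fit the description, so I'll confirm them in a crop.

```bash
cat > h.py <<'E'
import numpy as np,cv2
from workcell import arm,eyes
def snap(n,save=None):
    d=eyes.snapshot(n)
    if save: cv2.imwrite(f"pics/{save}.png",d["color"][:,:,::-1])
    return d
def ray(d,uv):
    uv=np.atleast_2d(np.array(uv,float)); K=np.array([[d['fx'],0,d['cx']],[0,d['fy'],d['cy']],[0,0,1]])
    p=cv2.undistortPoints(uv[:,None],K,np.array([d['k1'],0,0,0,0]))[:,0]
    E=d['extrinsics'];R=E[:3,:3];o=-R.T@E[:3,3]
    v=np.c_[p[:,0],-p[:,1],-np.ones(len(p))]@R
    return o,v
def plane(d,uv,z):
    o,v=ray(d,uv);return (o+v*((z-o[2])/v[:,2])[:,None])[:,:2]
def tri(d1,u1,d2,u2):
    o1,v1=ray(d1,u1);o2,v2=ray(d2,u2);out=[]
    for a,b in zip(v1,v2):
        s=np.linalg.lstsq(np.c_[a,-b],o2-o1,rcond=None)[0];p,q=o1+a*s[0],o2+b*s[1]
        out.append(np.r_[(p+q)/2,np.linalg.norm(p-q)])
    return np.array(out)
def contours(mask,amin=60):
    c,_=cv2.findContours(mask.astype(np.uint8),cv2.RETR_EXTERNAL,cv2.CHAIN_APPROX_NONE)
    return [k for k in c if cv2.contourArea(k)>amin]
E
python3 - <<'E'
from h import *
t=snap("top");s=snap("side")
a=cv2.resize(t["color"][130:320,90:230],None,fx=3,fy=3,interpolation=2)
b=cv2.resize(s["color"][240:360,110:310],None,fx=1.9*1,fy=1.9,interpolation=2)
im=np.zeros((570,800,3),np.uint8);im[:a.shape[0],:a.shape[1]]=a;im[:b.shape[0],420:420+b.shape[1]]=b
c=cv2.resize(t["color"][80:140,460:550],None,fx=4,fy=4,interpolation=2);im[300:540,425:785]=c
cv2.imwrite("pics/crop1.png",im[:,:,::-1])
h=cv2.cvtColor(t["color"],cv2.COLOR_RGB2HSV)
br=(h[:,:,2]>150)&(h[:,:,1]<50); br[:75]=0
for k in contours(br):
    r=cv2.minAreaRect(k);print("br",np.round(r[0]),np.round(r[1],1),np.round(r[2],1),np.round(cv2.boxPoints(r)).astype(int).tolist())
bl=(h[:,:,0]>100)&(h[:,:,0]<130)&(h[:,:,1]>120)
for k in contours(bl,500):
    r=cv2.minAreaRect(k);print("blue",r,cv2.boxPoints(r).tolist())
bk=(h[:,:,2]<50)
for k in contours(bk,300):
    r=cv2.minAreaRect(k);print("blk",r)
wd=(h[:,:,0]>8)&(h[:,:,0]<28)&(h[:,:,1]>60)&(h[:,:,2]>140);wd[:140]=0
for k in contours(wd,100):
    r=cv2.minAreaRect(k);print("wood",r,cv2.boxPoints(r).tolist())
E
```

```text
br [282. 335.] [16. 17.] 90.0 [[273, 327], [290, 327], [290, 343], [273, 343]]
br [393. 333.] [53.8  5.4] 18.0 [[367, 327], [369, 322], [420, 339], [418, 344]]
br [489. 300.] [19. 24.] 90.0 [[477, 291], [501, 291], [501, 310], [477, 310]]
br [367. 293.] [127.8  20.7] 5.4 [[302, 297], [304, 277], [431, 289], [429, 309]]
br [202. 289.] [23.8 32.2] 7.1 [[188, 304], [192, 272], [216, 275], [212, 307]]
br [ 14. 254.] [34.1 26.5] 11.3 [[-5, 264], [0, 238], [33, 245], [28, 271]]
br [522. 230.] [19.6 46.5] 71.6 [[496, 228], [540, 214], [547, 232], [503, 247]]
br [167. 224.] [29.8  4.6] 76.0 [[161, 210], [166, 209], [173, 237], [169, 239]]
br [181. 222.] [34.7 16. ] 76.0 [[169, 207], [184, 203], [193, 237], [177, 241]]
br [502. 162.] [18. 19.] 90.0 [[492, 153], [511, 153], [511, 171], [492, 171]]
br [156. 154.] [35.8  4. ] 65.0 [[147, 139], [150, 137], [166, 169], [162, 171]]
br [175. 156.] [34.9 25. ] 63.4 [[156, 146], [179, 135], [194, 166], [172, 177]]
br [504. 112.] [66.3 29.8] 20.9 [[467, 114], [478, 86], [540, 110], [529, 138]]
br [206. 100.] [19.  89.4] 72.1 [[161, 105], [246, 77], [25
[... 612 characters left out ...]
((337.455810546875, 428.16021728515625), (18.13279914855957, 83.30574798583984), 86.98721313476562)
blk ((428.38995361328125, 198.76998901367188), (28.708538055419922, 27.718585968017578), 8.130102157592773)
wood ((153.14999389648438, 295.45001220703125), (34.46881866455078, 29.09295082092285), 71.56504821777344) [[133.89999389648438, 283.70001220703125], [161.5, 274.5], [172.39999389648438, 307.20001220703125], [144.79998779296875, 316.4000244140625]]
wood ((388.3800048828125, 191.33999633789062), (20.930362701416016, 31.678386688232422), 8.130102157592773) [[375.780029296875, 205.54000854492188], [380.260009765625, 174.17999267578125], [400.97998046875, 177.13998413085938], [396.5, 208.5]]
```

View pics/crop1.png

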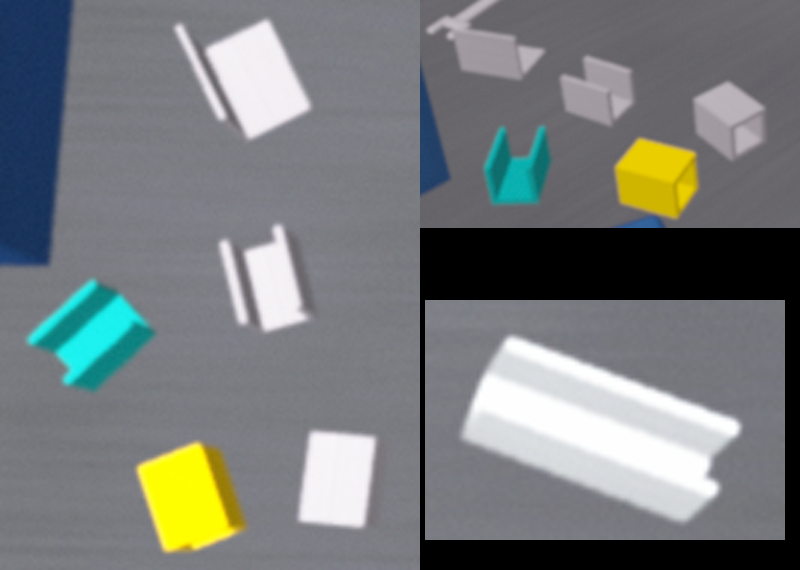

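The crop confirms the choice: grey square tube at (202,290) and grey short U at about (177,222). The one at (172,156) is an L angle and (504,112) is a long channel, so neither is meant.

```bash
cat > m.py <<'E'
from h import *
t=snap("top");s=snap("side")
for d in(t,s):print("cam",ray(d,[320,240])[0].round(3))
def hsv(d):return cv2.cvtColor(d["color"],cv2.COLOR_RGB2HSV)
def hole(d,box):
    x0,y0,x1,y1=box;g=255-d["color"][y0:y1,x0:x1].astype(float).max(2);w=np.clip(g-130,0,None);Y,X=np.mgrid[y0:y1,x0:x1]
    return [(w*X).sum()/w.sum(),(w*Y).sum()/w.sum()]
ht=hole(t,(384,184,396,197));hs=hole(s,(316,196,332,207));print("hole",ht,hs,tri(t,ht,s,hs).round(4),plane(t,ht,.033))
print("tube tri",tri(t,[202,289.5],s,[272.8,293.5]).round(4)); print("chan tri",tri(t,[176.75,222.25],s,[203.5,279.7]).round(4))
def edges(box,z):
    P=plane(t,box,z);c=P.mean(0);e=P-np.roll(P,1,0);L=np.linalg.norm(e,axis=1);i=L.argmax();a=np.degrees(np.arctan2(e[i,1],e[i,0]))%180
    return c.round(4),L.round(4),round(a,1)
H=hsv(t);br=((H[:,:,2]>150)&(H[:,:,1]<50)).astype(np.uint8)
def near(m,u,v):
    return min(contours(m),key=lambda k:np.hypot(*(np.array(cv2.minAreaRect(k)[0])-[u,v])))
for n,u,v,z in(("tube",202,289,.04),("bar",367,293,.01),("offcut",522,230,.01)):
    print(n,edges(cv2.boxPoints(cv2.minAreaRect(near(br,u,v))),z))
print("chan",edges([[161,210],[169,239],[193,237],[184,203]],.04))
bl=(H[:,:,0]>100)&(H[:,:,0]<130)&(H[:,:,1]>120)
print("plate",edges(cv2.boxPoints(cv2.minAreaRect(near(bl,387,194))),.008))
wd=(H[:,:,0]>8)&(H[:,:,0]<28)&(H[:,:,1]>60)&(H[:,:,2]>140)
print("block",edges(cv2.boxPoints(cv2.minAreaRect(near(wd,388,191))),.033))
for k in contours(H[:,:,2]<75,300):
    r=cv2.minAreaRect(k)
    if 300<r[0][0]<480 and r[0][1]<300:print("seat",np.round(r[0],1),np.round(r[1],1),edges(cv2.boxPoints(r),.011))
# bar corners in side view
S=hsv(s);bs=((S[:,:,2]>135)&(S[:,:,1]<40)).astype(np.uint8);k=near(bs,377,245);print("bar side",cv2.boxPoints(cv2.minAreaRect(k)).round(1).tolist(), cv2.approxPolyDP(k,3,True)[:,0].tolist())
# guide: circle in top view
print("guide contour",cv2.boundingRect(near(br,489,300)),"side",cv2.boundingRect(near(bs,440,204)))
g=np.hstack([cv2.resize(t["color"][280:320,465:515],(400,320),interpolation=2),cv2.resize(s["color"][185:225,415:465],(400,320),interpolation=2)])
g2=cv2.resize(s["color"][210:280,325:425],(400,280),interpolation=2);g3=cv2.resize(t["color"][155:235,318:460],(400,225),interpolation=2)
im=np.zeros((600,800,3),np.uint8);im[:320]=g;im[320:,:400]=g2;im[320:545,400:]=g3
cv2.imwrite("pics/crop2.png",im[:,:,::-1])
E
python3 m.py
```

```text
cam [0.387 0.052 0.928]
cam [-0.104  0.727  0.569]
 ** On entry to DLASCL parameter number  4 had an illegal value
 ** On entry to DLASCL parameter number  4 had an illegal value
 ** On entry to DLASCL parameter number  4 had an illegal value
 ** On entry to DLASCL parameter number  4 had an illegal value
 ** On entry to DLASCL parameter number  5 had an illegal value
 ** On entry to DLASCL parameter number  4 had an illegal valuem.py:7: RuntimeWarning: invalid value encountered in scalar divide
  return [(w*X).sum()/w.sum(),(w*Y).sum()/w.sum()]
Traceback (most recent call last):
  File "m.py", line 8, in <module>
    ht=hole(t,(384,184,396,197));hs=hole(s,(316,196,332,207));print("hole",ht,hs,tri(t,ht,s,hs).round(4),plane(t,ht,.033))
                                                                                 ~~~^^^^^^^^^^^
  File "h.py", line 18, in tri
    s=np.linalg.lstsq(np.c_[a,-b],o2-o1,rcond=None)[0];p,q=o1+a*s[0],o2+b*s[1]
      ~~~~~~~~~~~~~~~^^^^^^^^^^^^^^^^^^^^^^^^^^^^^^
numpy.linalg.LinAlgError: SVD did not converge in Linear Least Squares
```

Threshold relative to the local median instead.

```bash
sed -i 's/w=np.clip(g-130,0,None)/w=np.clip(g-np.median(g)-40,0,None)/' m.py; python3 m.py
```

```text
cam [0.387 0.052 0.928]
cam [-0.104  0.727  0.569]
hole [np.float64(388.9586888190391), np.float64(189.91468343062417)] [np.float64(326.9270833333333), np.float64(197.875)] [[ 0.6268 -0.0713  0.0336  0.0081]] [[ 0.63024927 -0.06896781]]
tube tri [[0.4305 0.2787 0.0396 0.0009]]
chan tri [[0.5573 0.3353 0.0367 0.0009]]
tube (array([0.4314, 0.2795]), array([0.0441, 0.0598, 0.0445, 0.0597]), np.float64(175.9))
bar (array([ 0.4327, -0.0291]), array([0.2433, 0.0397, 0.2449, 0.0395]), np.float64(85.9))
offcut (array([ 0.5613, -0.3307]), array([0.038 , 0.092 , 0.0382, 0.0915]), np.float64(109.6))
chan (array([0.5571, 0.3346]), array([0.0455, 0.0589, 0.0455, 0.0688]), np.float64(18.1))
plate (array([ 0.6293, -0.069 ]), array([0.2481, 0.101 , 0.2521, 0.1003]), np.float64(82.6))
block (array([ 0.6276, -0.0677]), array([0.0403, 0.063 , 0.0407, 0.0629]), np.float64(172.4))
seat [428.3 198.8] [30.8 29.4] (array([ 0.62  , -0.1494]), array([0.0601, 0.0597, 0.0606, 0.0596]), np.float64(82.7))
seat [350.3 186.5] [29.8 29.3] (array([0.6417, 0.0045]), array([0.0587, 0.0598, 0.0593, 0.0596]), np.float64(173.1))
bar side [[331.70001220703125, 258.6000061035156], [413.0, 216.3000030517578], [419.79998779296875, 229.39999389648438], [338.5, 271.70001220703125]] [[418, 226], [404, 221], [333, 261], [345, 268]]
guide contour (477, 291, 25, 20) side (432, 194, 15, 20)
```

View pics/crop2.png

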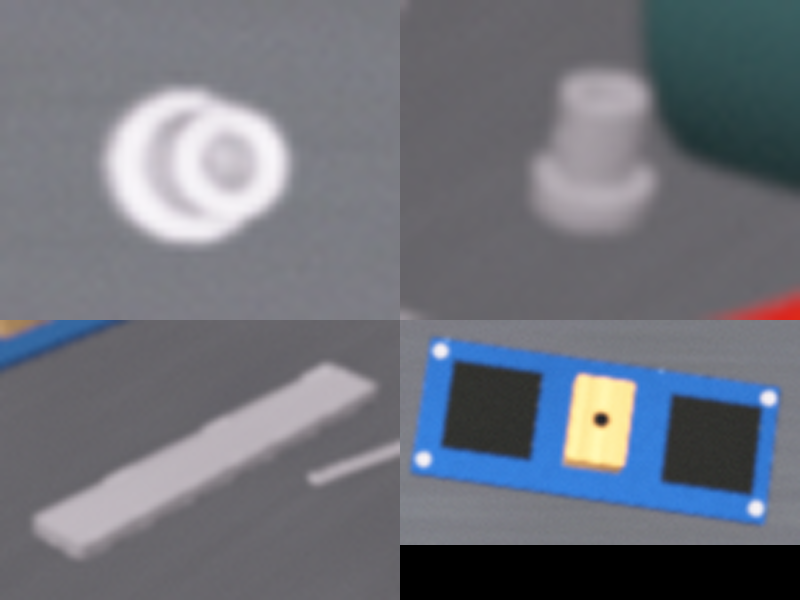

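Both views agree: tube top at 39.6 mm, channel top about 37 mm, block hole at about 33.6 mm. The guide's neck top shows at about top (494,300.3) / side (440.5,196.6), and the bar's top-face centre in the side view is at about (376,243.4). Next is a move helper, then I start moving.

```bash
cat >> h.py <<'E'
def go(p,phi=None,s=None):
    "tool-frame shift (units of travel) and spin from the present pose to world TCP p, tool-x azimuth phi (deg)"
    from scipy.spatial.transform import Rotation as Ro
    s=s or arm.get_state();R=Ro.from_quat(s['tcp_rot']).as_matrix();f=np.degrees(np.arctan2(R[1,0],R[0,0]))
    d=R.T@(np.array(p)-s['position'])*10
    sp=0 if phi is None else -((phi-f+180)%360-180)/60
    print("at",s['position'].round(4),"phi",f.round(1),"t",round(s['t'],2),"-> travel",d.round(3),"spin",np.round(sp,3))
E
python3 - <<'E'
from h import *
t=snap("top");s=snap("side")
print("box",plane(t,[[107,217],[117,80]],0).round(3))
print("guide",tri(t,[494,300.3],s,[440.5,196.6]).round(4),plane(t,[494,300.3],.04).round(4),plane(t,[488.5,300.6],.012).round(4))
print("bar",tri(t,[367,293],s,[376,243.4]).round(4))
for z in(.04,.0367):print("chan lines",[np.degrees(np.arctan2(*(b-a)[::-1])).round(1) for a,b in (plane(t,[[161,210],[169,239]],z),plane(t,[[184,203],[193,237]],z),plane(t,[[182.7,205.3],[191.7,236]],z))])
go([.45,-.3,.222],-4)
E
```

```text
box [[0.572 0.487]
 [0.864 0.493]]
guide [[ 0.4225 -0.2635  0.0358  0.0009]] [[ 0.4227 -0.2618]] [[ 0.4231 -0.2612]]
bar [[ 0.4347 -0.0297  0.0019  0.0042]]
chan lines [np.float64(-160.9), np.float64(-161.9), np.float64(-160.4)]
chan lines [np.float64(-160.9), np.float64(-161.9), np.float64(-160.4)]
at [ 0.146  -0.5819  0.2226] phi 14.1 t 0.5 -> travel [ 3.635 -1.995  0.006] spin 0.301
```

```bash
python3 -m creep '{"travel":[[0.5,-0.25,0],[0.5,-0.28,0],[0.5,-0.28,0],[0.5,-0.28,0],[0.5,-0.28,0]],"spin":[0.06,0.06,0.06,0.06,0.06],"jaw":[100,100,100,100,100]}' 40; python3 -m creep '{"travel":[[0.5,-0.3,0],[0.4,-0.3,0],[0,0,0]],"spin":[0,0,0],"jaw":[100,100,100]}'
python3 - <<'E'
from h import *
go([.431,.279,.15],-4)
E
```

```text
t: 1.12
position: [0.3785, -0.4154, 0.2229]
tcp_rot: [0.999, -0.035, 0.0, 0.0]
force: [0.2, -1.1, -0.5]
gripper_width: 1.0
gripper_force: 0.0
t: 1.5
position: [0.4738, -0.3608, 0.2226]
tcp_rot: [0.999, -0.032, 0.0, -0.0]
force: [-0.0, 0.3, 0.4]
gripper_width: 0.998
gripper_force: 0.0
at [ 0.4738 -0.3608  0.2226] phi -3.7 t 1.5 -> travel [-0.837 -6.358  0.728] spin 0.006
```

```bash
python3 -m creep '{"travel":[[0,-0.55,0],[-0.05,-0.55,0],[-0.05,-0.55,0],[-0.05,-0.55,0],[-0.08,-0.55,0]],"spin":[0,0,0,0,0],"jaw":[100,100,100,100,100]}'; python3 -m creep '{"travel":[[-0.1,-0.55,0],[-0.1,-0.55,0],[-0.1,-0.55,0.1],[-0.1,-0.55,0.1],[-0.1,-0.5,0.1]],"spin":[0,0,0,0,0],"jaw":[100,100,100,100,100]}';python3 -m creep '{"travel":[[-0.1,-0.5,0.2],[-0.1,-0.4,0.2],[0,0,0]],"spin":[0,0,0],"jaw":[100,100,100]}'
python3 - <<'E'
from h import *
go([.431,.279,.008],-4)
E
```

```text
t: 2.12
position: [0.4663, -0.0864, 0.2228]
tcp_rot: [0.999, -0.035, 0.0, 0.0]
force: [0.8, 0.0, 1.6]
gripper_width: 0.999
gripper_force: 0.0
t: 2.75
position: [0.4353, 0.1866, 0.1927]
tcp_rot: [0.999, -0.034, 0.0, 0.0]
force: [1.3, 0.0, -0.2]
gripper_width: 1.001
gripper_force: 0.0
t: 3.12
position: [0.4204, 0.2777, 0.1514]
tcp_rot: [0.999, -0.033, -0.001, 0.001]
force: [-0.1, -0.2, 0.9]
gripper_width: 1.001
gripper_force: 0.0
at [0.4204 0.2777 0.1514] phi -3.8 t 3.12 -> travel [ 0.108 -0.022  1.434] spin 0.004
```

```bash
python3 -m creep '{"travel":[[0.1,-0.02,0],[0,0,0.5],[0,0,0.3],[0,0,0.3],[0,0,0.3]],"spin":[0,0,0,0,0],"jaw":[70,70,70,70,70]}'; python3 -m creep '{"travel":[[0,0,0],[0,0,0],[0,0,0],[0,0,0],[0,0,0]],"spin":[0,0,0,0,0],"jaw":[70,30,30,30,30]}' 40;python3 -m creep '{"travel":[[0,0,-0.2],[0,0,-0.3],[0,0,-0.4],[0,0,0],[0,0,0]],"spin":[0,0,0,0,0],"jaw":[30,30,30,30,30]}'
python3 - <<'E'
from h import *
t=snap("top","lift1")
s=snap("side");a=np.zeros((560,800,3),np.uint8);a[:480,:400]=cv2.resize(t["color"][200:380,130:280],(400,480));a[:480,400:]=cv2.resize(s["color"][220:400,150:300],(400,480));cv2.imwrite("pics/lift1.png",a[:,:,::-1])
go([.6417,.0045,.14],-7.6)
E
```

```text
t: 3.75
position: [0.4342, 0.277, 0.0127]
tcp_rot: [0.999, -0.035, 0.001, -0.0]
force: [0.9, 0.1, -0.0]
gripper_width: 0.699
gripper_force: 0.0
t: 4.38
position: [0.4331, 0.2788, 0.0141]
tcp_rot: [0.999, -0.034, 0.001, -0.001]
force: [0.7, -1.6, 7.5]
gripper_width: 0.451
gripper_force: 40.0
t: 5.0
position: [0.4311, 0.2781, 0.1021]
tcp_rot: [0.999, -0.034, -0.0, 0.0]
force: [-0.1, -0.7, -3.1]
gripper_width: 0.455
gripper_force: 40.0
at [0.4305 0.2778 0.1014] phi -3.9 t 5.1 -> travel [ 2.292  2.583 -0.389] spin 0.061
```

View pics/lift1.png

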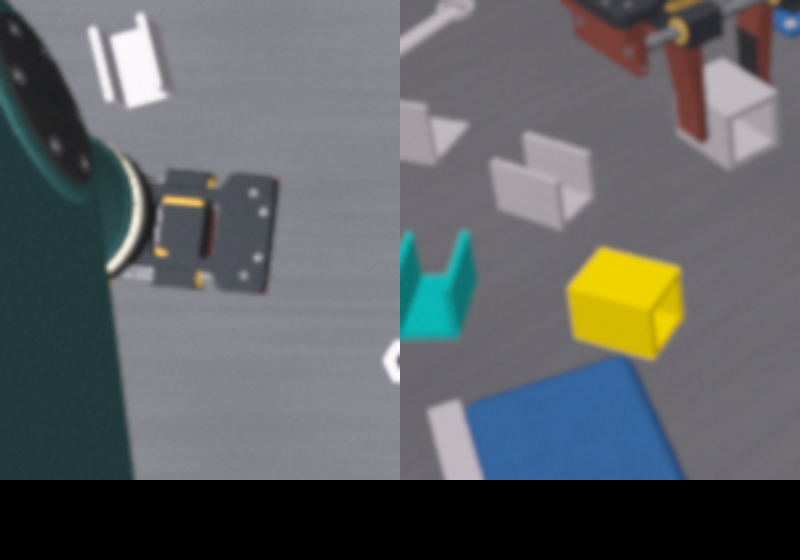

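The picture shows the tube hanging level in the fingers, with the channel and the yellow tube undisturbed. Carry it to the left seat.

```bash
python3 -m creep '{"travel":[[0.3,0.4,-0.2],[0.4,0.45,-0.2],[0.4,0.45,0],[0.4,0.45,0],[0.4,0.4,0]],"spin":[0.02,0.02,0.02,0,0],"jaw":[30,30,30,30,30]}'; python3 -m creep '{"travel":[[0.3,0.3,0],[0.1,0.1,0],[0,0,0],[0,0,0]],"spin":[0,0,0,0],"jaw":[30,30,30,30]}'
python3 - <<'E'
from h import *
go([.6437,.0042,.027],-7.6)
E
```

```text
t: 5.72
position: [0.5971, 0.0429, 0.1406]
tcp_rot: [0.998, -0.066, -0.001, -0.0]
force: [0.0, 0.3, -2.5]
gripper_width: 0.454
gripper_force: 40.0
t: 6.22
position: [0.6301, 0.0014, 0.1415]
tcp_rot: [0.998, -0.065, -0.001, -0.0]
force: [0.3, -0.5, -2.9]
gripper_width: 0.456
gripper_force: 40.0
at [0.6301 0.0014 0.1415] phi -7.5 t 6.22 -> travel [ 0.135 -0.045  1.145] spin 0.002
```

```bash
python3 -m creep '{"travel":[[0.13,-0.04,0],[0,0,0.4],[0,0,0.4],[0,0,0.3],[0,0,0]],"spin":[0,0,0,0,0],"jaw":[30,30,30,30,30]}'
python3 - <<'E'
from h import *
go([.6437,.0042,.025],-7.6);print(arm.get_state()['force'])
E
```

```text
t: 6.85
position: [0.6433, 0.0034, 0.0301]
tcp_rot: [0.998, -0.065, -0.002, -0.0]
force: [-0.6, -0.6, -2.8]
gripper_width: 0.454
gripper_force: 40.0
at [0.6433 0.0034 0.0301] phi -7.5 t 6.85 -> travel [ 0.003 -0.008  0.051] spin 0.002
[-0.59263409 -0.64186985 -2.80876155]
```

```bash
python3 -m creep '{"travel":[[0,-0.01,0.04],[0,0,0.02],[0,0,0]],"spin":[0,0,0],"jaw":[30,30,30]}'; python3 -m creep '{"travel":[[0,0,0],[0,0,0],[0,0,0],[0,0,-0.2],[0,0,-0.4]],"spin":[0,0,0,0,0],"jaw":[60,60,60,60,60]}';python3 -m creep '{"travel":[[0,0,-0.4],[-0.3,-0.4,0],[-0.3,-0.5,0],[-0.2,-0.5,0],[0,-0.5,0]],"spin":[0,-0.1,-0.1,-0.1,-0.1],"jaw":[60,60,70,70,70]}'
python3 - <<'E'
from h import *
go([.557,.335,.13],18)
E
```

```text
t: 7.22
position: [0.646, 0.0033, 0.0274]
tcp_rot: [0.998, -0.065, 0.001, -0.0]
force: [0.4, 0.0, -2.6]
gripper_width: 0.455
gripper_force: 40.0
t: 7.85
position: [0.6436, 0.0033, 0.0853]
tcp_rot: [0.998, -0.066, -0.002, -0.0]
force: [0.9, -0.8, -0.4]
gripper_width: 0.606
gripper_force: 0.0
t: 8.48
position: [0.5574, 0.1962, 0.1266]
tcp_rot: [0.989, 0.145, -0.0, -0.0]
force: [0.7, -0.2, -0.6]
gripper_width: 0.698
gripper_force: 0.0
at [0.5574 0.1962 0.1266] phi 16.7 t 8.47 -> travel [ 0.394 -1.33  -0.034] spin -0.022
```

```bash
python3 -m creep '{"travel":[[0.1,-0.4,0],[0.15,-0.5,0],[0.14,-0.43,0],[0,0,0],[0,0,0]],"spin":[-0.02,0,0,0,0],"jaw":[70,70,70,70,70]}'
python3 - <<'E'
from h import *
t=snap("top","pre2");s=snap("side")
a=np.zeros((560,800,3),np.uint8);a[:480,:400]=cv2.resize(t["color"][140:290,100:225],(400,480));a[:480,400:]=cv2.resize(s["color"][160:310,150:400],(400,240)).repeat(2,0);cv2.imwrite("pics/pre2.png",a[:,:,::-1])
H=cv2.cvtColor(t["color"],cv2.COLOR_RGB2HSV);br=((H[:,:,2]>150)&(H[:,:,1]<50))[150:230,318:460]
for k in contours(br,100):
    r=cv2.minAreaRect(k);b=cv2.boxPoints(r)+[318,150];print("tube now",plane(t,b,.051).mean(0).round(4),plane(t,b,.051).round(4).tolist())
go([.557,.335,.013],18)
E
```

```text
t: 9.1
position: [0.5564, 0.3331, 0.1262]
tcp_rot: [0.988, 0.154, -0.0, 0.0]
force: [-0.8, -0.5, 0.4]
gripper_width: 0.701
gripper_force: 0.0
tube now [0.639  0.0041] [[0.6093, 0.0291], [0.6743, 0.0204], [0.6686, -0.021], [0.6037, -0.0119]]
at [0.5567 0.3323 0.1263] phi 17.6 t 9.2 -> travel [ 0.012 -0.025  1.133] spin -0.006
```

View pics/pre2.png

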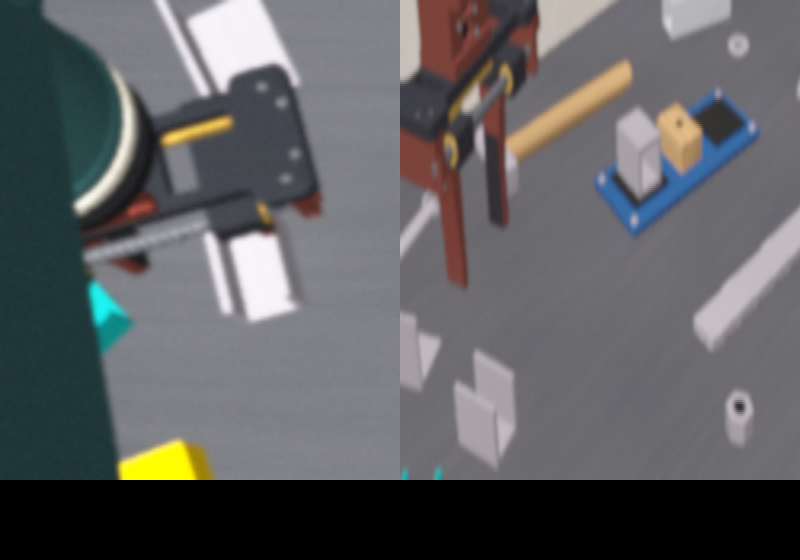

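The tube stands on the left seat; the top-face centre reads about (.641,.004). The gripper is over the channel with the fingers across it. Descend and grip, gently because it's a U.

```bash
python3 -m creep '{"travel":[[0.01,-0.02,0.3],[0,0,0.4],[0,0,0.3],[0,0,0.13],[0,0,0]],"spin":[0,0,0,0,0],"jaw":[70,70,70,70,70]}'; python3 -m creep '{"travel":[[0,0,0],[0,0,0],[0,0,0],[0,0,0]],"spin":[0,0,0,0],"jaw":[30,30,30,30]}' 35;python3 -m creep '{"travel":[[0,0,-0.3],[0,0,-0.4],[0,0,-0.5],[0,0,0]],"spin":[0,0,0,0],"jaw":[30,30,30,30]}'
python3 - <<'E'
from h import *
go([.62,-.1494,.16],-7.6)
E
```

```text
t: 9.82
position: [0.5569, 0.3349, 0.013]
tcp_rot: [0.988, 0.153, -0.001, 0.0]
force: [0.2, 0.3, -0.3]
gripper_width: 0.702
gripper_force: 0.0
t: 10.32
position: [0.558, 0.3361, 0.0146]
tcp_rot: [0.988, 0.154, 0.001, -0.0]
force: [-0.3, -1.2, 6.7]
gripper_width: 0.453
gripper_force: 35.0
t: 10.82
position: [0.5599, 0.3374, 0.1378]
tcp_rot: [0.988, 0.154, 0.004, -0.001]
force: [0.7, 0.0, -3.0]
gripper_width: 0.456
gripper_force: 35.0
at [0.5599 0.3374 0.1378] phi 17.7 t 10.82 -> travel [-0.905  4.82  -0.236] spin 0.422
```

```bash
python3 -m creep '{"travel":[[-0.1,0.4,-0.1],[-0.1,0.5,-0.1],[-0.1,0.5,0],[-0.1,0.5,0],[-0.1,0.5,0]],"spin":[0.08,0.08,0.08,0.08,0.1],"jaw":[30,30,30,30,30]}'; python3 -m creep '{"travel":[[0.1,0.5,0],[0.1,0.5,0],[0.1,0.4,0],[0.1,0.2,0],[0,0,0]],"spin":[0,0,0,0,0],"jaw":[30,30,30,30,30]}'
python3 - <<'E'
from h import *
go([.62,-.1494,.16],-7.6)
E
```

```text
t: 11.45
position: [0.5385, 0.091, 0.1519]
tcp_rot: [0.998, -0.067, -0.001, 0.0]
force: [-1.1, 0.8, -2.1]
gripper_width: 0.459
gripper_force: 35.0
t: 12.08
position: [0.5587, -0.0721, 0.1525]
tcp_rot: [0.998, -0.067, -0.0, -0.0]
force: [0.7, 0.4, -2.0]
gripper_width: 0.453
gripper_force: 35.0
at [ 0.5587 -0.0721  0.1525] phi -7.6 t 12.07 -> travel [ 0.71   0.685 -0.076] spin -0.001
```

```bash
python3 -m creep '{"travel":[[0.35,0.3,0],[0.37,0.38,0],[0,0,0.3],[0,0,0.4],[0,0,0]],"spin":[0,0,0,0,0],"jaw":[30,30,30,30,30]}'
python3 - <<'E'
from h import *
go([.621,-.1494,.0255],-7.6)
E
```

```text
t: 12.7
position: [0.6177, -0.1452, 0.0798]
tcp_rot: [0.998, -0.065, -0.004, -0.002]
force: [-0.6, 0.6, -2.2]
gripper_width: 0.452
gripper_force: 35.0
at [ 0.6177 -0.1452  0.0798] phi -7.4 t 12.7 -> travel [0.043 0.039 0.542] spin 0.003
```

```bash
python3 -m creep '{"travel":[[0.02,0.02,0.25],[0.01,0.01,0.2],[0,0,0.07],[0,0,0]],"spin":[0,0,0,0],"jaw":[30,30,30,30]}'
python3 - <<'E'
from h import *
go([.621,-.1494,.0255],-7.6);print(arm.get_state()['force'])
E
```

```text
t: 13.2
position: [0.6235, -0.1511, 0.0314]
tcp_rot: [0.998, -0.065, -0.0, -0.0]
force: [-0.9, 0.6, -2.4]
gripper_width: 0.448
gripper_force: 35.0
at [ 0.6235 -0.1511  0.0314] phi -7.5 t 13.2 -> travel [-0.027 -0.013  0.059] spin 0.002
[-0.90837208  0.6015582  -2.43082826]
```

```bash
python3 -m creep '{"travel":[[-0.01,0,0.05],[0,0,0.01],[0,0,0]],"spin":[0,0,0],"jaw":[30,30,30]}'; python3 -m creep '{"travel":[[0,0,0],[0,0,0],[0,0,0],[0,0,-0.2],[0,0,-0.4]],"spin":[0,0,0,0,0],"jaw":[60,60,60,60,60]}';python3 -m creep '{"travel":[[0,0,-0.4],[-0.3,-0.2,-0.2],[-0.5,-0.3,0],[-0.5,-0.3,0],[-0.4,-0.2,0]],"spin":[0,-0.1,-0.16,-0.16,-0.16],"jaw":[60,60,70,70,70]}';python3 -m creep '{"travel":[[0,0,0],[0,0,0],[0,0,0],[0,0,0],[0,0,0]],"spin":[-0.16,-0.16,-0.16,-0.16,-0.16],"jaw":[60,60,70,70,70]}'
python3 - <<'E'
from h import *
go([.4335,-.0294,.13],85.9)
t=snap("top");s=snap("side")
a=np.zeros((500,800,3),np.uint8);a[:,:400]=cv2.resize(t["color"][140:240,310:390+20],(400,400))[:1].repeat(500,0)*0
a[:400]=cv2.resize(t["color"][150:240,310:490],(800,400),interpolation=2)
cv2.imwrite("pics/placed.png",a[:400,:,::-1]); cv2.imwrite("pics/placed_s.png",s["color"][:,:,::-1])
b=cv2.resize(s["color"][170:250,250:400],(750,400),interpolation=2);cv2.imwrite("pics/placed_s.png",b[:,:,::-1])
E
```

```text
t: 13.58
position: [0.6228, -0.1514, 0.0257]
tcp_rot: [0.998, -0.066, 0.0, 0.0]
force: [-0.2, -0.9, -1.9]
gripper_width: 0.458
gripper_force: 35.0
t: 14.2
position: [0.6211, -0.1508, 0.0843]
tcp_rot: [0.998, -0.066, -0.002, -0.001]
force: [1.1, -0.4, 0.0]
gripper_width: 0.6
gripper_force: 0.0
t: 14.82
position: [0.446, -0.0653, 0.1454]
tcp_rot: [0.971, 0.239, -0.0, -0.0]
force: [-0.1, 0.1, -0.4]
gripper_width: 0.699
gripper_force: 0.0
t: 15.45
position: [0.4485, -0.0667, 0.1456]
tcp_rot: [0.79, 0.613, 0.0, 0.0]
force: [0.0, 0.6, -0.6]
gripper_width: 0.699
gripper_force: 0.0
at [ 0.4485 -0.0667  0.1456] phi 75.6 t 15.45 -> travel [ 0.324 -0.238  0.156] spin -0.172
```

View pics/placed.png

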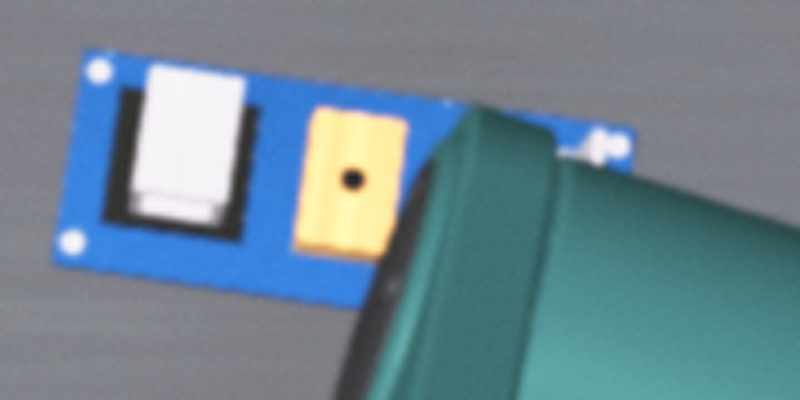

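View pics/placed_s.png

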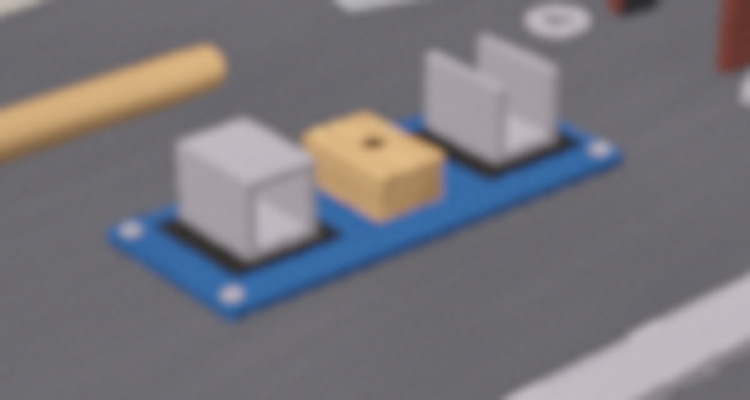

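Side view: the tube is on its seat at crop (245,190) and the channel stands open side up on the right seat at (490,110). Both look centred; I'll check this by numbers.

Run:
```python
from h import *
t=snap("top");s=snap("side")
a=np.array
print("hole",tri(t,[389.2,190.3],s,[324.6,198.4]).round(4))
print("tube top",plane(t,[353,179.8],.051),"side",plane(s,a([[177,140],[240,117],[315,158],[250,185]])/5+[250,170],.051).mean(0))
print("tube tri",tri(t,[353,179.8],s,[(a([[177,140],[240,117],[315,158],[250,185]])/5+[250,170]).mean(0)]).round(4))
print("chan side",plane(s,a([[427,52],[502,87],[483,35],[557,70]])/5+[250,170],.051).mean(0))
print("seatL side",plane(s,a([[165,228],[242,271],[338,232]])/5+[250,170],.011).round(4).tolist())
print("seatR side",plane(s,a([[415,130],[495,174],[578,142]])/5+[250,170],.011).round(4).tolist())
go([.4335,-.0294,.13],85.9)
```

```text
hole [[ 0.6293 -0.0702  0.0312  0.0018]]
tube top [[0.64369684 0.0015774 ]] side [0.63990737 0.00530587]
tube tri [[6.444e-01 1.200e-03 4.780e-02 6.000e-04]]
chan side [ 0.61995118 -0.14943815]
seatL side [[0.6662, 0.0342], [0.6098, 0.0385], [0.6033, -0.019]]
seatR side [[0.6496, -0.1254], [0.5878, -0.1156], [0.58, -0.1715]]
at [ 0.4485 -0.0667  0.1455] phi 75.1 t 15.65 -> travel [ 0.322 -0.241  0.155] spin -0.18
```

```bash
python3 -m creep '{"travel":[[0.2,-0.15,0],[0.12,-0.15,0],[0,0,0],[0,0,0]],"spin":[-0.1,-0.08,0,0],"jaw":[70,70,70,70]}'
python3 - <<'E'
from h import *
go([.4335,-.0294,.003],85.9)
E
```

```text
t: 16.15
position: [0.4268, -0.0298, 0.1456]
tcp_rot: [0.732, 0.682, 0.0, 0.001]
force: [-0.2, 0.3, -0.5]
gripper_width: 0.694
gripper_force: 0.0
at [ 0.4268 -0.0298  0.1456] phi 85.9 t 16.15 -> travel [0.01  0.064 1.426] spin 0.001
```

```bash
python3 -m creep '{"travel":[[0.01,0.06,0.4],[0,0,0.4],[0,0,0.4],[0,0,0.15],[0,0,0]],"spin":[0,0,0,0,0],"jaw":[70,70,70,70,70]}'
python3 - <<'E'
from h import *
go([.4335,-.0294,.003],85.9)
print(arm.get_state()['force'])
E
```

```text
t: 16.77
position: [0.432, -0.0293, 0.0093]
tcp_rot: [0.732, 0.682, -0.001, -0.001]
force: [1.0, 0.7, 0.8]
gripper_width: 0.699
gripper_force: 0.0
at [ 0.432  -0.0293  0.0093] phi 86.0 t 16.77 -> travel [-0.     0.015  0.063] spin 0.001
[1.04286488 0.70962739 0.79063098]
```

```bash
python3 -m creep '{"travel":[[0,0.01,0.04],[0,0,0]],"spin":[0,0],"jaw":[70,70]}'; python3 -m creep '{"travel":[[0,0,0],[0,0,0],[0,0,0],[0,0,0]],"spin":[0,0,0,0],"jaw":[25,25,25,25]}' 60; python3 -m creep '{"travel":[[0,0,-0.1],[0,0,-0.2],[0,0,0]],"spin":[0,0,0],"jaw":[25,25,25]}'
python3 - <<'E'
from h import *
go([.6295,-.0695,.14],82.4)
E
```

```text
t: 17.02
position: [0.434, -0.0292, 0.0069]
tcp_rot: [0.731, 0.682, 0.0, 0.001]
force: [0.0, 0.1, 0.4]
gripper_width: 0.699
gripper_force: 0.0
t: 17.52
position: [0.4329, -0.0288, 0.0066]
tcp_rot: [0.731, 0.683, -0.0, -0.0]
force: [-0.8, 0.8, 5.1]
gripper_width: 0.382
gripper_force: 60.0
t: 17.9
position: [0.4339, -0.029, 0.0373]
tcp_rot: [0.731, 0.683, 0.001, 0.001]
force: [-0.2, -0.6, -5.9]
gripper_width: 0.386
gripper_force: 60.0
at [ 0.4339 -0.029   0.0373] phi 86.1 t 17.9 -> travel [-0.271  1.981 -1.022] spin 0.061
```

```bash
python3 -m creep '{"travel":[[0,0,-0.3],[0,0,-0.4],[0,0,-0.3],[-0.05,0.3,0],[-0.05,0.4,0]],"spin":[0,0,0,0.03,0.03],"jaw":[25,25,25,25,25]}'; python3 -m creep '{"travel":[[-0.05,0.4,0],[-0.05,0.4,0],[-0.05,0.3,0],[0,0.1,0],[0,0,0]],"spin":[0,0,0,0,0],"jaw":[25,25,25,25,25]}'
python3 - <<'E'
from h import *
go([.6295,-.0695,.06],82.4)
t=snap("top");s=snap("side");cv2.imwrite("pics/barlift.png",cv2.resize(s["color"][100:280,230:470],(800,600),interpolation=2)[:,:,::-1])
E
```

```text
t: 18.52
position: [0.5011, -0.0446, 0.136]
tcp_rot: [0.752, 0.659, -0.0, -0.001]
force: [0.2, 0.7, -5.7]
gripper_width: 0.383
gripper_force: 60.0
t: 19.15
position: [0.6179, -0.0751, 0.1352]
tcp_rot: [0.752, 0.659, -0.001, -0.001]
force: [-1.4, 0.2, -6.6]
gripper_width: 0.383
gripper_force: 60.0
at [ 0.6179 -0.0751  0.1352] phi 82.5 t 19.15 -> travel [0.07  0.109 0.751] spin 0.001
```

View pics/barlift.png

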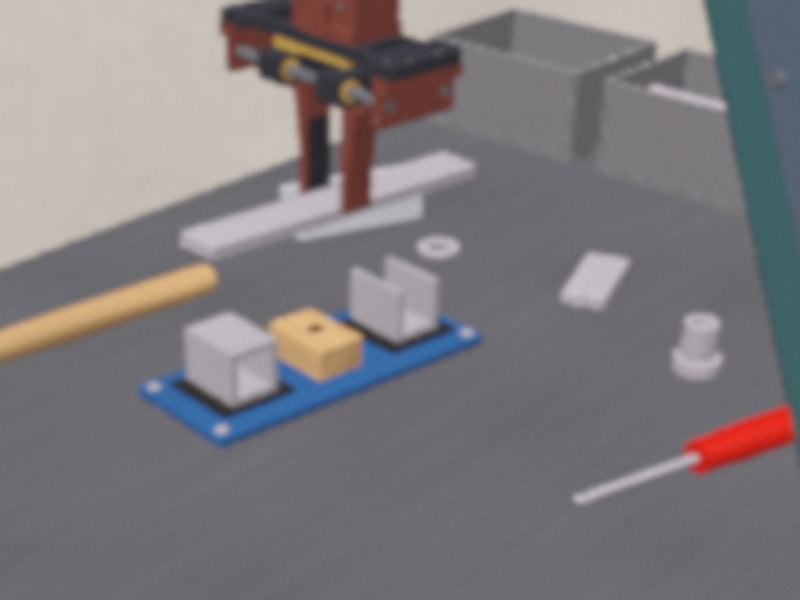

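The bar hangs level in the fingers, ends at (195,245) and (465,160) in the crop, above the standing supports. I'll check its centre against the TCP, then lower it.

```bash
python3 - <<'E'
from h import *
s=snap("side");print(plane(s,[[328.7,160.3]],.1386))
E
python3 -m creep '{"travel":[[0.07,0.11,0.1],[0,0,0.3],[0,0,0.25],[0,0,0],[0,0,0]],"spin":[0,0,0,0,0],"jaw":[25,25,25,25,25]}'
python3 - <<'E'
from h import *
go([.6295,-.0695,.0585],82.4)
E
```

```text
[[ 0.60848271 -0.06228979]]
t: 19.92
position: [0.6315, -0.0698, 0.0719]
tcp_rot: [0.752, 0.659, 0.0, 0.0]
force: [0.2, 0.2, -5.4]
gripper_width: 0.381
gripper_force: 60.0
at [ 0.6315 -0.0698  0.0719] phi 82.5 t 19.93 -> travel [-0.    -0.02   0.134] spin 0.002
```

Run:
```python
from h import *
s=snap("side");t=snap("top")
P=plane(s,np.array([[182,236],[448,152],[475,166],[212,252]])/(10/3)+[230,100],.1386);print(P.round(4).tolist(),P.mean(0).round(4))
H=cv2.cvtColor(t["color"],cv2.COLOR_RGB2HSV);br=((H[:,:,2]>150)&(H[:,:,1]<50)).astype(np.uint8);br[:155]=0;br[235:]=0;br[:,:305]=0;br[:,475:]=0
for k in contours(br,30):
    q=cv2.boxPoints(cv2.minAreaRect(k));print(plane(t,q,.075).round(4).tolist())
```

```text
[[0.6384, 0.0486], [0.6084, -0.1931], [0.5761, -0.184], [0.6054, 0.0532]] [ 0.6071 -0.0688]
[[0.6058, 0.0544], [0.6697, 0.0468], [0.661, -0.021], [0.5973, -0.0127]]
[[0.6874, -0.1524], [0.6885, -0.208], [0.6635, -0.2074], [0.6624, -0.152]]
[[0.6825, 0.0928], [0.6848, -0.0243], [0.5358, -0.0254], [0.5334, 0.0887]]
```

```bash
python3 -m creep '{"travel":[[0,-0.02,0.08],[0,0,0.04],[0,0,0]],"spin":[0,0,0],"jaw":[25,25,25]}'
python3 - <<'E'
from h import *
go([.6295,-.0695,.0585],82.4);print(arm.get_state()['force'])
t=snap("top");s=snap("side")
a=np.zeros((600,800,3),np.uint8);a[:300]=cv2.resize(t["color"][145:235,280:520],(800,300),interpolation=2);a[300:]=cv2.resize(s["color"][150:240,250:400+90],(800,300),interpolation=2)
cv2.imwrite("pics/bardown.png",a[:,:,::-1])
E
```

```text
t: 20.4
position: [0.6283, -0.0696, 0.0589]
tcp_rot: [0.752, 0.659, -0.0, -0.0]
force: [-0.2, -0.2, -6.1]
gripper_width: 0.382
gripper_force: 60.0
at [ 0.6283 -0.0696  0.0589] phi 82.5 t 20.4 -> travel [0.002 0.012 0.004] spin 0.001
[-0.18794893 -0.2370255  -6.11772072]
```

View pics/bardown.png

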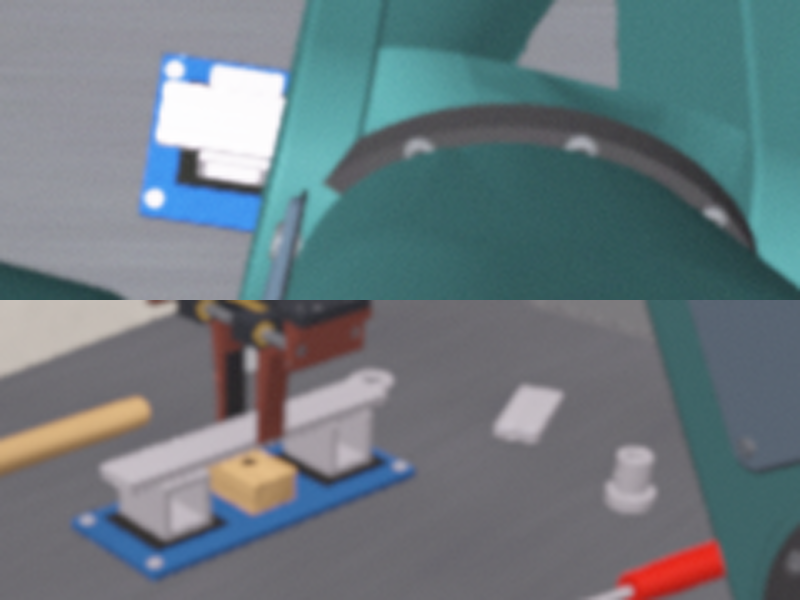

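The bar lies just over both supports, squared to the plate; its left end is at crop (161,112). The weight is still on the gripper, so I'll lower a few mm more.

```bash
python3 -m creep '{"travel":[[0,0.01,0.02],[0,0,0]],"spin":[0,0],"jaw":[25,25]}'; python3 -m creep '{"travel":[[0,0,0.02],[0,0,0]],"spin":[0,0],"jaw":[25,25]}'
python3 - <<'E'
from h import *
t=snap("top");print("end",plane(t,[328.3,178.75],.0615).round(4),"want .6454 .0494");print(arm.get_state()['force'])
E
```

```text
t: 20.75
position: [0.63, -0.0699, 0.0577]
tcp_rot: [0.752, 0.659, 0.0, 0.0]
force: [-0.8, 0.8, -2.8]
gripper_width: 0.382
gripper_force: 60.0
t: 21.0
position: [0.6301, -0.0699, 0.0576]
tcp_rot: [0.752, 0.659, 0.0, 0.0]
force: [-5.4, 1.2, 12.0]
gripper_width: 0.384
gripper_force: 60.0
end [[0.6417 0.0485]] want .6454 .0494
[-5.39451905  0.85707097 11.95409215]
```

```bash
python3 -m creep '{"travel":[[0,0,-0.02],[0,0,0],[0,0,0],[0,0,0],[0,0,0]],"spin":[0,0,0,0,0],"jaw":[25,60,60,60,60]}'; python3 -m creep '{"travel":[[0,0,-0.2],[0,0,-0.4],[0,0,-0.4],[0,-0.3,0],[0,-0.5,0]],"spin":[0,0,0,0,0],"jaw":[60,60,60,60,60]}'; python3 -m creep '{"travel":[[-0.3,-0.4,0],[-0.4,-0.4,0],[-0.5,0,0],[-0.4,0,0],[0,0,0]],"spin":[0,0,0,0,0],"jaw":[60,60,60,60,60]}';python3 - <<'E'
from h import *
go([.4228,-.262,.10])
t=snap("top");s=snap("side")
a=np.zeros((600,800,3),np.uint8);a[:300]=cv2.resize(t["color"][145:235,280:520],(800,300),interpolation=2);a[300:]=cv2.resize(s["color"][150:240,250:400+90],(800,300),interpolation=2)
cv2.imwrite("pics/bardone.png",a[:,:,::-1])
E
```

```text
t: 21.68
position: [0.6299, -0.0698, 0.0574]
tcp_rot: [0.752, 0.659, 0.0, 0.0]
force: [-0.7, 0.9, -0.3]
gripper_width: 0.6
gripper_force: 0.0
t: 22.3
position: [0.5516, -0.0597, 0.1582]
tcp_rot: [0.752, 0.659, 0.001, 0.001]
force: [-0.0, -0.4, 0.2]
gripper_width: 0.602
gripper_force: 0.0
t: 22.92
position: [0.4504, -0.2101, 0.1577]
tcp_rot: [0.753, 0.658, 0.0, 0.001]
force: [-0.2, 1.2, 0.5]
gripper_width: 0.6
gripper_force: 0.0
at [ 0.4504 -0.2101  0.1577] phi 82.3 t 22.93 -> travel [-0.551 -0.204  0.577] spin 0
```

View pics/bardone.png

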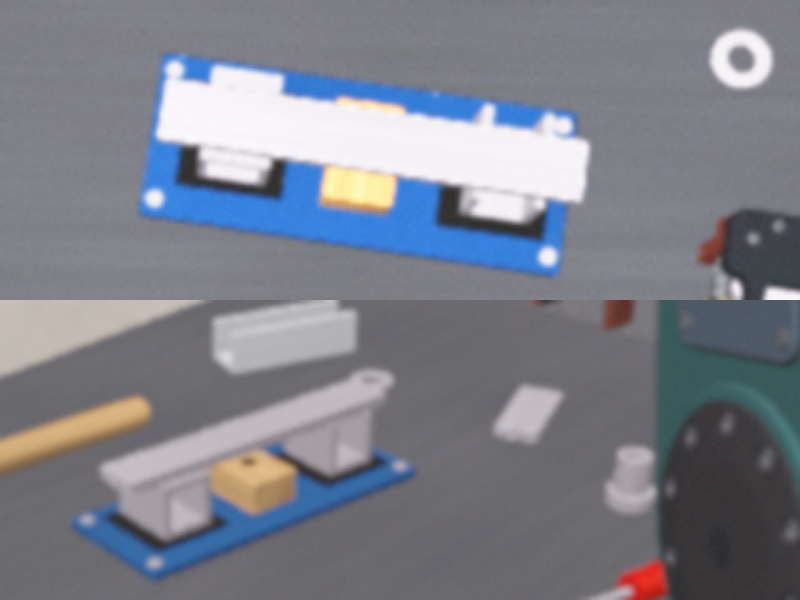

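The bar lies level across both supports, centred at about crop (373,141), and the arm is clear.

```bash
python3 -m creep '{"travel":[[-0.3,-0.1,0],[-0.25,-0.1,0.1],[0,0,0.4],[0,0,0],[0,0,0]],"spin":[0,0,0,0,0],"jaw":[60,60,60,60,60]}';python3 - <<'E'
from h import *
t=snap("top")
print("bar",plane(t,np.array([[165,82],[157,140],[590,140],[582,202]])*.3+[280,145],.061).mean(0).round(4))
go([.4228,-.262,.018])
E
```

```text
t: 23.65
position: [0.4236, -0.2585, 0.108]
tcp_rot: [0.751, 0.66, 0.0, -0.0]
force: [0.1, 0.4, -0.4]
gripper_width: 0.598
gripper_force: 0.0
bar [ 0.6279 -0.0705]
at [ 0.4241 -0.259   0.1084] phi 82.6 t 23.7 -> travel [-0.031 -0.01   0.904] spin 0
```

```bash
python3 -m creep '{"travel":[[-0.03,-0.01,0.3],[0,0,0.4],[0,0,0.2],[0,0,0]],"spin":[0,0,0,0],"jaw":[60,60,60,60]}'; python3 -m creep '{"travel":[[0,0,0],[0,0,0],[0,0,0],[0,0,0]],"spin":[0,0,0,0],"jaw":[15,15,15,15]}' 25; python3 -m creep '{"travel":[[0,0,-0.2],[0,0,-0.4],[0,0,-0.4],[0,0,-0.3],[0,0,0]],"spin":[0,0,0,0,0],"jaw":[15,15,15,15,15]}'
python3 - <<'E'
from h import *
go([.629,-.0698,.14])
E
```

```text
t: 24.2
position: [0.4219, -0.2617, 0.0173]
tcp_rot: [0.752, 0.659, -0.0, -0.001]
force: [0.4, 0.7, -0.0]
gripper_width: 0.599
gripper_force: 0.0
t: 24.7
position: [0.4226, -0.2628, 0.0183]
tcp_rot: [0.752, 0.659, 0.0, 0.001]
force: [1.0, 1.1, 7.2]
gripper_width: 0.297
gripper_force: 25.0
t: 25.32
position: [0.423, -0.2633, 0.1494]
tcp_rot: [0.752, 0.659, 0.0, 0.002]
force: [0.8, -0.0, -2.4]
gripper_width: 0.294
gripper_force: 25.0
at [ 0.423  -0.2633  0.1494] phi 82.5 t 25.32 -> travel [2.188 1.788 0.096] spin 0
```

```bash
python3 -m creep '{"travel":[[0.3,0.25,0],[0.45,0.35,0],[0.45,0.4,0],[0.45,0.4,0],[0.35,0.25,0]],"spin":[0,0,0,0,0],"jaw":[15,15,15,15,15]}'; python3 -m creep '{"travel":[[0.18,0.13,0],[0,0,0],[0,0,0]],"spin":[0,0,0],"jaw":[15,15,15]}'
python3 - <<'E'
from h import *
go([.629,-.0698,.085])
E
```

```text
t: 25.95
position: [0.6124, -0.0835, 0.1452]
tcp_rot: [0.752, 0.66, -0.0, -0.001]
force: [-0.4, -0.4, -1.3]
gripper_width: 0.29
gripper_force: 25.0
t: 26.32
position: [0.6253, -0.0703, 0.1466]
tcp_rot: [0.752, 0.659, -0.001, -0.001]
force: [0.3, 0.4, -1.9]
gripper_width: 0.297
gripper_force: 25.0
at [ 0.6253 -0.0703  0.1466] phi 82.5 t 26.32 -> travel [0.01  0.037 0.616] spin 0
```

```bash
python3 -m creep '{"travel":[[0.01,0.03,0.2],[0,0,0.3],[0,0,0.1],[0,0,0],[0,0,0]],"spin":[0,0,0,0,0],"jaw":[15,15,15,15,15]}'; python3 -m creep '{"travel":[[0,0,0.03],[0,0,0]],"spin":[0,0],"jaw":[15,15]}';python3 -m creep '{"travel":[[0,0,0.02],[0,0,0]],"spin":[0,0],"jaw":[15,15]}'
```

```text
t: 26.95
position: [0.6305, -0.0692, 0.0881]
tcp_rot: [0.752, 0.659, 0.0, 0.0]
force: [-0.0, -0.2, -1.5]
gripper_width: 0.297
gripper_force: 25.0
t: 27.2
position: [0.6301, -0.0688, 0.0848]
tcp_rot: [0.752, 0.659, 0.0, 0.0]
force: [0.7, -0.0, -1.7]
gripper_width: 0.297
gripper_force: 25.0
t: 27.45
position: [0.6298, -0.0687, 0.0823]
tcp_rot: [0.752, 0.659, -0.0, -0.0]
force: [0.1, -0.1, -0.1]
gripper_width: 0.291
gripper_force: 25.0
```

```bash
python3 -m creep '{"travel":[[0,0,0.02],[0,0,0]],"spin":[0,0],"jaw":[15,15]}'
```

```text
t: 27.7
position: [0.6297, -0.0688, 0.0802]
tcp_rot: [0.752, 0.659, -0.0, -0.0]
force: [-0.3, 0.1, -1.2]
gripper_width: 0.292
gripper_force: 25.0
```

```bash
python3 -m creep '{"travel":[[0,0,0.015],[0,0,0]],"spin":[0,0],"jaw":[15,15]}'
```

```text
t: 27.95
position: [0.63, -0.0688, 0.0794]
tcp_rot: [0.752, 0.659, 0.0, 0.0]
force: [0.3, 0.9, 3.1]
gripper_width: 0.296
gripper_force: 25.0
```

Contact, so open slowly, retreat and look.

```bash
python3 -m creep '{"travel":[[0,0,0],[0,0,0],[0,0,0],[0,0,0],[0,0,0]],"spin":[0,0,0,0,0],"jaw":[32,40,50,60,60]}'; python3 -m creep '{"travel":[[0,0,-0.2],[0,0,-0.4],[0,0,-0.4],[0,-0.4,0],[0,-0.5,0]],"spin":[0,0,0,0,0],"jaw":[60,60,60,60,60]}'; python3 -m creep '{"travel":[[-0.5,-0.3,0],[-0.5,-0.4,0],[-0.5,0,0],[0,0,0],[0,0,0]],"spin":[0,0,0,0,0],"jaw":[60,60,60,60,60]}';python3 - <<'E'
from h import *
t=snap("top");s=snap("side")
a=np.zeros((600,800,3),np.uint8);a[:300]=cv2.resize(t["color"][145:235,280:520],(800,300),interpolation=2);a[300:]=cv2.resize(s["color"][150:240,250:400+90],(800,300),interpolation=2)
cv2.imwrite("pics/done.png",a[:,:,::-1]);print(arm.get_state()['force'])
E
```

```text
t: 28.58
position: [0.6299, -0.0688, 0.0788]
tcp_rot: [0.752, 0.659, 0.0, -0.0]
force: [-0.2, 0.2, 0.0]
gripper_width: 0.598
gripper_force: 0.0
t: 29.2
position: [0.5409, -0.0572, 0.1796]
tcp_rot: [0.752, 0.659, 0.001, 0.001]
force: [0.6, -0.3, 0.2]
gripper_width: 0.605
gripper_force: 0.0
t: 29.82
position: [0.4527, -0.1952, 0.1788]
tcp_rot: [0.752, 0.659, 0.0, -0.0]
force: [0.3, 0.2, 0.7]
gripper_width: 0.601
gripper_force: 0.0
[ 0.61428457  0.01652108 -0.48106364]
```

View pics/done.png

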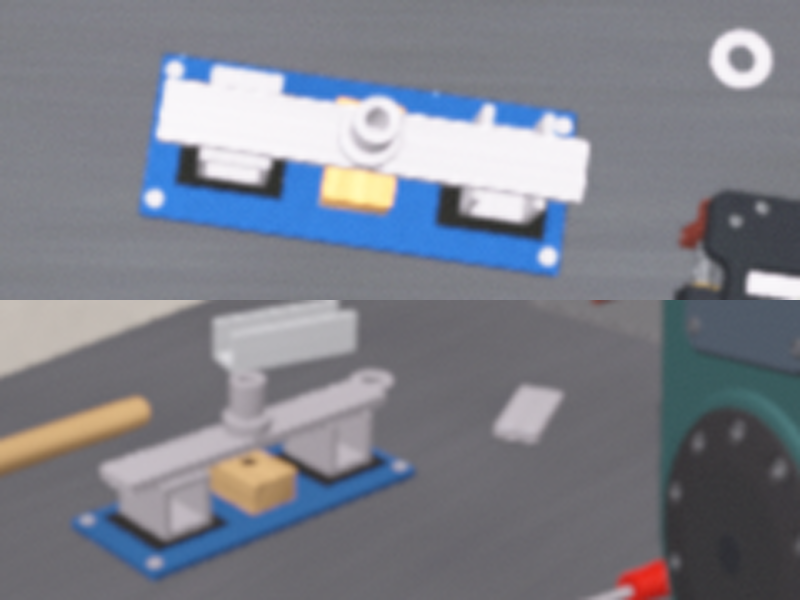

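The guide stands upright on the bar, with its hole at crop (378,120) and flange at (369,137). Check its position, then hand in if it's within tolerance.

Run:
```python
from h import *
from workcell import order
t=snap("top");p=plane(t,[[393.4,181]],.101)[0];e=np.hypot(*(p-[.6295,-.0695]));print(p,e)
if e<.008: print(order.finish_job())
```

```text
[ 0.62828554 -0.06768965] 0.0021799729581736473
the job is handed in; nothing more can be done
None
```

The job is handed in after about 30 s of robot time: tube on the left seat, channel open side up on the right, bar level across both, and the guide upright about 2 mm from the block's middle by the camera; the offcut was not touched, everything is released, and no verdict came back.

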